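# Turn the bench scraper end for end in its rest

### The arm

A 6-joint arm with a two-finger parallel gripper is mounted at the origin on the work surface. World frame = base frame: x ahead of the robot, y to its left, z up, the work surface at z = 0. Lengths are in m, angles in rad, forces in N, time in s.
With the tool pointing down it reaches from about 0.425 to 0.95 m from the base axis. Payload 3.5 kg.
Tool frame: the origin (TCP) lies at the very end of the fingers, on their centre line; the grasp point (between the pads) lies 19 mm behind it; z points along the fingers, y is the direction in which the jaws open and shut (so a half turn about z gives the same grasp; the last joint's range is limited). The gripper opens to 85 mm and grips with 20 to 120 N. Pads are 22 mm wide; open, the fingers measure 114 mm over their backs; the gripper's body (76 mm by 85 mm) begins 54 mm behind the grasp point. The pads swing forward as they close: fully open they stand 13 mm farther back than shut.
Start: joints at [-1.397, 0.286, 1.577, -0, 1.279, -0.15], TCP at [0.215, -0.64, 0.231] pointing down, gripper open.
Joint ranges: [-2.77, 2.77], [-0.9, 2.22], [0.21, 2.48], [-1.53, 4.67], [0.24, 2.81], [-2.84, 2.84]. Speed limits (rad/s): [2.79, 2.79, 3.14, 3.14, 3.14, 3.14].

### API

Orientations are given as a unit quaternion [x, y, z, w].
In Python, from plant import ctrl, eyes, ticket gives the robot as it stands.
- The arm moves only by the tool send_rows, never from a script. Its arguments are lists of equal length, an entry for each row: "translation": the shift along the tool's x, y, z in units of 30 mm (1.0 is 30 mm), a list of three; "rotation": the turn, a rotation vector about the tool's x, y, z in units of 5 degrees (1.0 is 5 degrees), a list of three; "grip": the finger opening in mm, from 0 to 85.4. A call has 1 to 5 rows; each row shifts and turns the commanded pose from where the row before left it, along the tool's axes as they then stand; what a row does not reach is not made up. A row lasts 1/8 s, in which the tool goes at most 62.5 mm and 10.7 degrees, less where a joint would pass 70% of its speed; a pose out of reach is approached as far as the arm can. A call is refused whole if a number of a shift passes 1 or a number of a turn 1, either way. A call with a gripper value outside its range is refused whole. The fingers move at their own pace and stop on an object; "squeeze" is the grip in N (left out, the last holds). Time passes only in rows, so rows that do not move let the fingers close. It gives the time, the measured TCP pose, the force and the opening at its end, in the units of the state.
- ctrl.get_state(): the state, without advancing time (a new reading comes with each control period).
- eyes.read_camera(name): name is "scene" or "side" or "wrist"; returns a dict with "image" (400x640x3 uint8, blue, green, red), "mtx" (3x3 intrinsics, pixels), "dist_coeffs" ([k1, k2, p1, p2, k3] as OpenCV has them; the pictures are not rectified), "xyz" and "orientation" of the camera in the world; the wrist camera has in their place "hand_eye" (4x4, takes a point from camera to tool coordinates, whose origin is the TCP and whose axes are the flange's). Camera axes: x right, y down, z forward; pixel columns grow to the right and rows downward; lengths in m; the calibration is good to about 2 mm. A picture is of the moment at which its call begins: read the wrist's pose just before it. There is no depth.
- ticket.sign_off(): hands the job in, once; it reports no verdict.
The state is a dict: "time": time; "qpos": joint angles; "dq": joint speeds; "joint_efforts": joint torques, N m; "eef_pos": TCP position; "tcp_rot": TCP orientation; "contact_force": force on the tool from outside, world axes, zero at the start; "wrist_torque": the same for the moment, N m; "opening": opening from 0.0 (shut) to 1.0 (fully open).
Only numpy, scipy, OpenCV 4.12 (cv2) and the standard library are available. Lean on these libraries where they do the work, as an engineer would, in place of code of your own. Each camera call takes 0.05 s, during which the arm holds its last target. There are 200 camera calls.

### The job

One of the two tool rests on the motor-repair bench holds the double-ended scraper (broad flat blade at one end, slim point at the other), with the point sticking out of the rest's open front. Lift the scraper out, turn it end for end and lay it back in the same rest, level in both notches, so that the broad blade sticks out of the open front and the point lies inside the guard box. Leave the round punch in the other rest where it is.

Things in the scene. Friction and masses are not known exactly. Their poses are not given: they have to be found in the camera images.
- scraper_center (a point): Centre of the steel double-ended scraper: 176 mm long, 0.35 kg. Grip: square block 50 mm long, 24 mm wide and high, centred here, free on both sides. From it square shanks 14 mm thick run to 60 mm either side of the centre, then a broad flat blade or a slim point. x runs along it to the blade, z up. Starts level in its rest, blade in the guard box.
- scraper_blade (a point): Middle of the end edge of the scraper's broad flat blade (38 mm wide, 5 mm thick, 30 mm long), 88 mm from scraper_center along the scraper's x; same axes. The slim point's tip is 88 mm the other way.
- rest: Fixed steel rest of the scraper, 220 x 70 mm, 8 mm base. Origin on the table under its middle; x level out of its open front, z up. Notched posts 14 mm thick at x = -42 and 42 mm; notch floor 55 mm, top 85 mm up, 20 mm wide, flaring to 40. Guard box, open on top, 75 mm high, 56 mm wide inside, from the rear post to x = -112 mm. Seated scraper: centre 62 mm above the origin, +-10 mm in x.
- punch_center (a point): Centre of the round steel punch in the other rest (same model as rest, beside it): 176 mm long, round grip 24 mm thick, two identical round ends 14 mm thick; x along it, 62 mm above the table. Not to be moved. All else within 200 mm of the rests is lower than 90 mm.
Things that resemble listed ones, but are neither listed nor needed, are in the scene too. What is shaped like the part that bears scraper_center but blue is not meant.

How it is judged:
By the outcome, as a careful person would: the job done as asked, in the order asked, and still so for the second after the job is handed in, with the robot touching nothing.
It also fails if it takes over 42 s, if anything falls off the work surface, if the arm or the gripper's body presses on something with over 40 N, if the wrist force passes 120 N, or if a joint passes its speed limit or range.

## Working session

There is one attempt and no reset: what is moved stays moved. The work goes in short steps, Python scripts to look and compute and a tool call to move; the robot and the scene stay as the last step left them, time stands still between calls to the robot, and variables do not carry over. Pictures are saved under pics/ and viewed, about 8 in all and at most 12, crops included, and the job is handed in when it is done.

Besides the shell and the picture viewer there is one more tool, called after "Request:" as name(argument=value, ...) on one line, values as JSON. send_rows: Moves the arm, as the interface text tells. Its arguments: {"type":"object","properties":{"translation":{"type":"array"},"rotation":{"type":"array"},"grip":{"type":"array"},"squeeze":{"type":"number"}},"required":["translation","rotation","grip"]}

```bash
ls; mkdir -p pics
python3 - <<'E'
from plant import ctrl, eyes
import cv2
s=ctrl.get_state(); print(s)
for n in("scene","side"):
    c=eyes.read_camera(n); cv2.imwrite(f"pics/{n}0.png",c["image"]); print(n,c["mtx"],c["dist_coeffs"],c["xyz"],c["orientation"])
c=eyes.read_camera("wrist");cv2.imwrite("pics/wrist0.png",c["image"]);print(c["mtx"],c["hand_eye"],c["dist_coeffs"])
E
```

```text
pics
{'time': 0.0, 'qpos': array([-1.39701333e+00,  2.87243986e-01,  1.57817758e+00, -5.50727017e-06,
        1.27860635e+00, -1.50037266e-01]), 'dq': array([ 0.00129971, -0.0025176 , -0.0007863 ,  0.00052482,  0.00033442,
       -0.00038105]), 'joint_efforts': array([-1.17774894e-04, -4.05980587e+01, -2.92624193e+01, -1.65056822e-04,
        5.67416995e-03,  5.24473638e-07]), 'eef_pos': array([ 0.21466622, -0.6392599 ,  0.22989465]), 'tcp_rot': array([ 9.86920304e-01,  1.61204315e-01, -1.70921703e-05, -1.21751144e-03]), 'contact_force': array([ 0.3648578 , -0.02380043, -0.77099423]), 'wrist_torque': array([ 0.01878684, -0.03848194,  0.00140735]), 'opening': 1.0019699901724604}
scene [[412.66146208   0.         316.32258361]
 [  0.         412.66146208 195.65768081]
 [  0.           0.           1.        ]] [-0.0797498  0.         0.         0.         0.       ] [ 1.09557994 -0.03216336  0.85116828] [ 0.67546778  0.6658141  -0.21971283 -0.22838812]
side [[390.7453817    0.         316.14106267]
 [  0.         390.7453817  200.91416178]
 [  0.           0.           1.        ]] [-0.0888544  0.         0.         0.         0.       ] [0.37464276 0.51776614 0.69864936] [-0.11563692  0.92689521 -0.35397635  0.0468414 ]
[[296.10605226   0.         324.20367536]
 [  0.         296.10605226 198.78366234]
 [  0.           0.           1.        ]] [[-1.76582456e-03 -9.55147163e-01 -2.96126289e-01  7.53628267e-02]
 [ 9.99998340e-01 -1.55341439e-03 -9.52574253e-04 -1.19144150e-03]
 [ 4.49841757e-04 -2.96127480e-01  9.55148320e-01 -1.42071997e-01]
 [ 0.00000000e+00  0.00000000e+00  0.00000000e+00  1.00000000e+00]] [-0.01676669  0.          0.          0.          0.        ]
```

View pics/scene0.png

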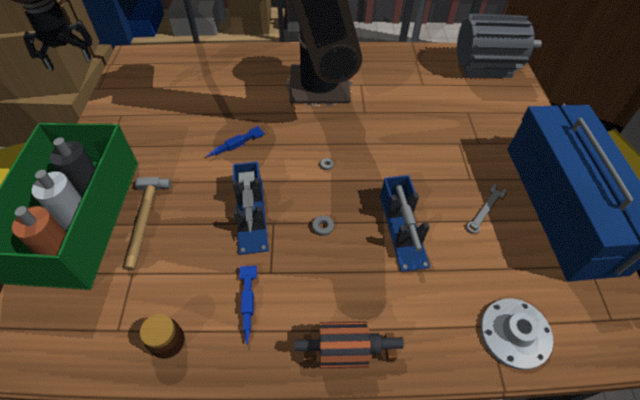

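View pics/side0.png

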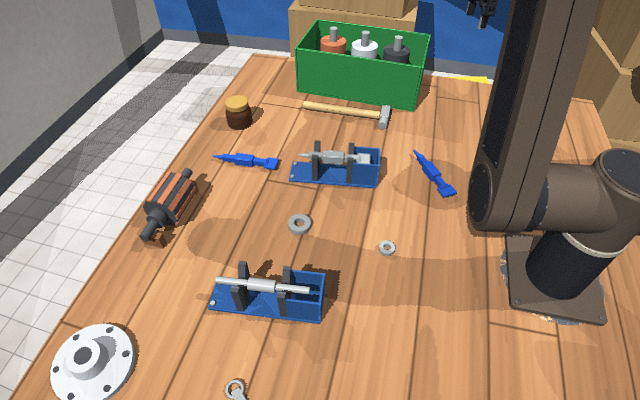

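The scene view shows four candidates: the grey scraper in the left rest at (248,198), blue look-alikes at (235,143) and (247,303), and the punch at (405,212). I choose the grey scraper: its flat blade is in the box and its point is towards the front. I'll check that in a close crop.

Run:
```python
import cv2,numpy as np
a=cv2.imread("pics/scene0.png")[150:260,215:285]; b=cv2.imread("pics/side0.png")[130:200,275:395]
a=cv2.resize(a,None,fx=5,fy=5,interpolation=cv2.INTER_CUBIC); b=cv2.resize(b,None,fx=3.7,fy=3.7,interpolation=cv2.INTER_CUBIC)
o=np.zeros((550,800,3),np.uint8); o[:a.shape[0],:350]=a; o[:b.shape[0],355:355+b.shape[1]]=b[:, :445]; cv2.imwrite("pics/crop.png",o)
```

```text
(no output)
```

View pics/crop.png

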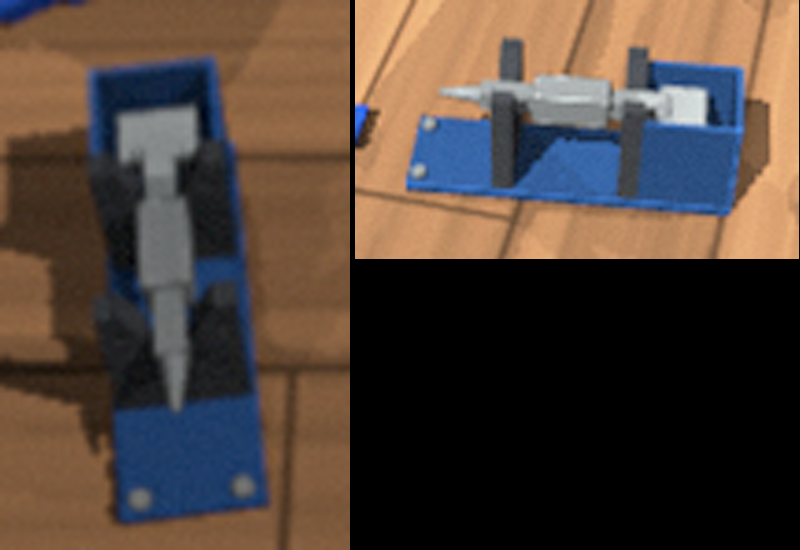

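The crop confirms it: in the scene view the grip is at about (248,199), the point tip at (250,232) and the blade end at (246,172). Next I triangulate these points.

```bash
cat > h.py <<'E'
import cv2,numpy as np
from scipy.spatial.transform import Rotation as R
def ray(c,px,T=None):
    p=cv2.undistortPoints(np.array([[px]],float),np.array(c["mtx"]),np.array(c["dist_coeffs"]))[0,0]
    d=np.array([*p,1.])
    if T is None: M=R.from_quat(c["orientation"]).as_matrix(); o=np.array(c["xyz"])
    else: M=T[:3,:3]; o=T[:3,3]
    d=M@d; return o,d/np.linalg.norm(d)
def plane(c,px,z,T=None):
    o,d=ray(c,px,T); return o+d*(z-o[2])/d[2]
def tri(r1,r2):
    (a,u),(b,v)=r1,r2; s=np.linalg.lstsq(np.c_[u,-v],b-a,rcond=None)[0]
    p,q=a+s[0]*u,b+s[1]*v; return (p+q)/2,np.linalg.norm(p-q)
def wristT(s,c):
    T=np.eye(4);T[:3,:3]=R.from_quat(s["tcp_rot"]).as_matrix();T[:3,3]=s["eef_pos"];return T@np.array(c["hand_eye"])
E
python3 - <<'E'
from plant import ctrl,eyes
from h import *
np.set_printoptions(precision=4,suppress=True)
a=eyes.read_camera("scene");b=eyes.read_camera("side")
for n,p,q,z in[("tip",(250.4,231.6),(298,155.1),.062),("grip",(248,198.6),(333.6,157.3),.074),("blade",(246.4,172.4),(369.6,158.9),.0645)]:
    print(n,*tri(ray(a,p),ray(b,q)),plane(a,p,z),plane(b,q,z))
f=(plane(a,(239.4,254),.004)+plane(a,(268.4,250.6),.004))/2
r=(plane(a,(233,164),.075)+plane(a,(257.6,162),.075))/2
print("front",f,"rear",r,np.linalg.norm((f-r)[:2]),np.degrees(np.arctan2(*(f-r)[1::-1])))
print(R.from_quat(ctrl.get_state()["tcp_rot"]).as_matrix())
E
```

```text
tip [ 0.5999 -0.1675  0.0616] 0.003017325008663431 [ 0.6016 -0.1663  0.062 ] [ 0.5992 -0.1688  0.062 ]
grip [ 0.512  -0.1784  0.0656] 0.0005362937843192351 [ 0.518 -0.177  0.074] [ 0.5103 -0.1688  0.074 ]
blade [ 0.4278 -0.191   0.0655] 0.004604040843244103 [ 0.4295 -0.1896  0.0645] [ 0.4267 -0.1949  0.0645]
front [ 0.6222 -0.1636  0.004 ] rear [ 0.4075 -0.1929  0.075 ] 0.2166989990588336 7.7761618793129115
[[ 0.948   0.3182 -0.0002]
 [ 0.3182 -0.948   0.0011]
 [ 0.0002 -0.0011 -1.    ]]
```

The measured sizes agree: tip to blade is 174 mm, the yaw is about 7.5°, and the seated height is about 62 mm. Before crossing over, I'll check how high the green box's contents are.

Run:
```python
from plant import ctrl,eyes
from h import *
np.set_printoptions(precision=3,suppress=True)
a=eyes.read_camera("scene");b=eyes.read_camera("side")
for n,p,q in[("black",(58,145),(398,36)),("white",(40,178),(364,32)),("red",(24,213),(334,32)),("boxcorner",(137,127),(430,37))]:
    print(n,*tri(ray(a,p),ray(b,q)))
s=ctrl.get_state();h=np.radians(7.6)
M=np.array([[np.cos(h),np.sin(h),0],[np.sin(h),-np.cos(h),0],[0,0,-1]])
print(s["time"],(np.array([.514,-.179,.19])-s["eef_pos"])@M/.03, "hd",np.degrees(np.arctan2(.3182,.948)))
```

```text
black [ 0.422 -0.628  0.173] 0.012023216107736549
white [ 0.524 -0.631  0.172] 0.009147479714121493
red [ 0.616 -0.634  0.164] 0.002788064316677479
boxcorner [ 0.36  -0.453  0.221] 0.09701918769724642
0.35 [ 11.917 -13.905   1.368] hd 18.554533794044616
```

Request:
send_rows(translation=[[0, 0, 0], [0, 0, 0], [0.6, -1, 0], [0.8, -1, 0], [0.8, -1, 0]], rotation=[[0, 0, 1], [0, 0, 1], [0, 0, 0.2], [0, 0, 0], [0, 0, 0]], grip=[85, 85, 85, 85, 85])

```text
time: 0.98
eef_pos: [0.2682, -0.5408, 0.2313]
tcp_rot: [0.998, 0.066, 0.0, 0.0]
contact_force: [0.8, 0.2, -0.4]
opening: 0.993
```

Request:
send_rows(translation=[[0.9, -1, 0], [0.9, -1, 0], [0.9, -1, 0], [0.9, -1, 0], [0.9, -1, 0]], rotation=[[0, 0, 0], [0, 0, 0], [0, 0, 0], [0, 0, 0], [0, 0, 0]], grip=[85, 85, 85, 85, 85])

```text
time: 1.6
eef_pos: [0.3826, -0.3742, 0.2315]
tcp_rot: [0.998, 0.066, 0.0, 0.0]
contact_force: [0.4, -0.6, 0.0]
opening: 0.991
```

Request:
send_rows(translation=[[0.9, -1, 0.2], [0.9, -1, 0.2], [0.9, -1, 0.2], [0.9, -1, 0.2], [0.9, -1, 0.2]], rotation=[[0, 0, 0], [0, 0, 0], [0, 0, 0], [0, 0, 0], [0, 0, 0]], grip=[85, 85, 85, 85, 85])

```text
time: 2.22
eef_pos: [0.4967, -0.2078, 0.2014]
tcp_rot: [0.998, 0.066, 0.0, 0.0]
contact_force: [0.5, -0.1, 0.4]
opening: 0.999
```

Run:
```python
from plant import ctrl,eyes
from h import *
np.set_printoptions(precision=4,suppress=True)
s=ctrl.get_state();c=eyes.read_camera("wrist");s=ctrl.get_state();cv2.imwrite("pics/w1.png",c["image"])
print(s["time"],s["eef_pos"],s["qpos"],s["dq"],s["contact_force"])
M=R.from_quat(s["tcp_rot"]).as_matrix();print(M, (np.array([.514,-.179,.19])-s["eef_pos"])@M/.03)
```

```text
2.275 [ 0.4981 -0.2041  0.2004] [-0.579   0.013   1.9418  0.0037  1.188   0.8562] [-0.0578 -0.0098  0.015  -0.0442  0.0246 -0.1101] [-0.5734  2.4448  0.125 ]
[[ 0.991   0.1338  0.0009]
 [ 0.1338 -0.991   0.0035]
 [ 0.0013 -0.0034 -1.    ]] [ 0.6376 -0.7554  0.3502]
```

View pics/w1.png

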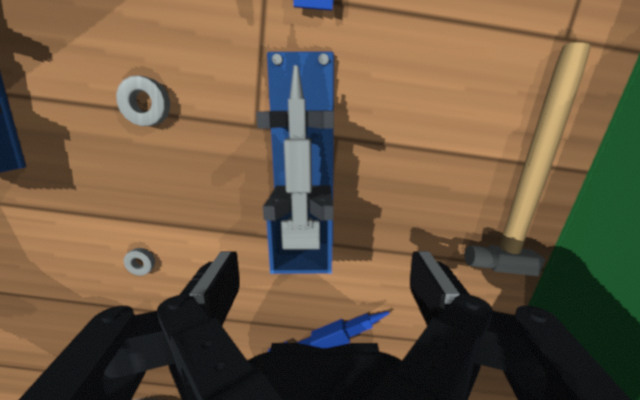

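The wrist view shows the tip at (296,66), the grip top corners at about (285,140) to (312,192), the blade end at (300,250), the base front corners at (268,52) and (332,52), and the box rear corners at (269,272) and (332,272).

Run:
```python
from plant import ctrl,eyes
from h import *
np.set_printoptions(precision=4,suppress=True)
s=ctrl.get_state();c=eyes.read_camera("wrist");T=wristT(s,c);P=lambda u,v,z:plane(c,(u,v),z,T)
tip=P(296,66,.062);bl=P(300,250,.0645);g=(P(286,140,.074)+P(309,140,.074)+P(312,191,.074)+P(285,192,.074))/4
f=(P(268,52,.008)+P(332,52,.008))/2;r=(P(269,272,.075)+P(332,272,.075))/2
print(tip,bl,(tip+bl)/2,np.linalg.norm((tip-bl)[:2]),"g",g)
for a,b in((tip,bl),(f,r)):print(np.degrees(np.arctan2(*(a-b)[1::-1])))
print(f,r,(f+r)/2,np.linalg.norm((f-r)[:2]),np.linalg.norm(P(268,52,.008)-P(332,52,.008)))
print(s["eef_pos"])
```

```text
[ 0.6034 -0.1633  0.062 ] [ 0.4285 -0.1861  0.0645] [ 0.5159 -0.1747  0.0633] 0.17641016871369303 g [ 0.5176 -0.1753  0.074 ]
7.4288140122966615
7.818741573795681
[ 0.6232 -0.1601  0.008 ] [ 0.4091 -0.1895  0.075 ] [ 0.5162 -0.1748  0.0415] 0.21612456364686577 0.06594606938847349
[ 0.4981 -0.2041  0.2004]
```

Request:
send_rows(translation=[[0.72, -0.87, 0], [0, 0, 0.8], [0, 0, 1], [0, 0, 1], [0, 0, 0]], rotation=[[0, 0, 0], [0, 0, 0], [0, 0, 0], [0, 0, 0], [0, 0, 0]], grip=[85, 85, 85, 85, 85])

```text
time: 2.95
eef_pos: [0.512, -0.1798, 0.1148]
tcp_rot: [0.998, 0.066, -0.003, -0.002]
contact_force: [-0.5, 0.0, -0.7]
opening: 0.994
```

Run:
```python
from plant import ctrl,eyes
from h import *
np.set_printoptions(precision=4,suppress=True)
s=ctrl.get_state();M=R.from_quat(s["tcp_rot"]).as_matrix()
print(s["time"],s["eef_pos"],s["contact_force"],(np.array([.516,-.1755,.045])-s["eef_pos"])@M/.03)
```

```text
2.95 [ 0.512  -0.1798  0.1148] [-0.5162  0.0406 -0.6543] [ 0.1634 -0.1156  2.3274]
```

Request:
send_rows(translation=[[0.15, -0.12, 0.5], [0, 0, 0.6], [0, 0, 0.6], [0, 0, 0.6], [0, 0, 0]], rotation=[[0, 0, 0], [0, 0, 0], [0, 0, 0], [0, 0, 0], [0, 0, 0]], grip=[85, 85, 85, 85, 85])

```text
time: 3.58
eef_pos: [0.5165, -0.1752, 0.0459]
tcp_rot: [0.998, 0.066, -0.002, -0.001]
contact_force: [-0.5, -0.3, 0.2]
opening: 0.996
```

Run:
```python
from plant import ctrl,eyes
from h import *
np.set_printoptions(precision=4,suppress=True)
s=ctrl.get_state();M=R.from_quat(s["tcp_rot"]).as_matrix()
print(s["time"],s["eef_pos"],s["contact_force"],(np.array([.516,-.1755,.045])-s["eef_pos"])@M/.03,M)
c=eyes.read_camera("scene");cv2.imwrite("pics/s2.png",cv2.resize(c["image"][100:280,160:400],None,fx=3,fy=3))
```

```text
3.575 [ 0.5165 -0.1752  0.0459] [-0.5214 -0.3345  0.1628] [-0.0177  0.0082  0.0306] [[ 0.9913  0.1313 -0.0041]
 [ 0.1313 -0.9913  0.0023]
 [-0.0037 -0.0028 -1.    ]]
```

View pics/s2.png

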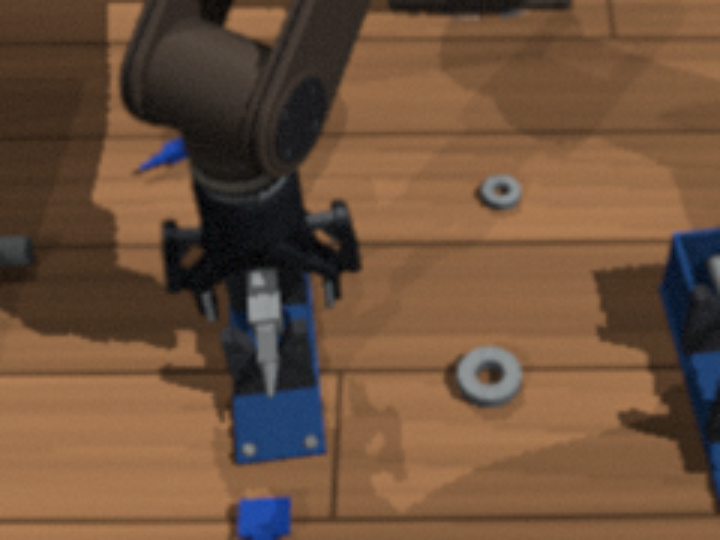

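The open fingers straddle the grip block, centred on it at about (262,295), and the blade and point are unchanged. I close now.

Request:
send_rows(translation=[[0, 0, 0], [0, 0, 0], [0, 0, 0], [0, 0, 0], [0, 0, 0]], rotation=[[0, 0, 0], [0, 0, 0], [0, 0, 0], [0, 0, 0], [0, 0, 0]], grip=[50, 30, 15, 15, 15], squeeze=80)

```text
time: 4.25
eef_pos: [0.519, -0.1773, 0.0495]
tcp_rot: [0.998, 0.066, 0.001, 0.001]
contact_force: [-0.7, -4.0, 3.2]
opening: 0.269
```

Request:
send_rows(translation=[[0, 0, 0], [0, 0, 0], [0, 0, -0.2], [0, 0, -0.3], [0, 0, -0.3]], rotation=[[0, 0, 0], [0, 0, 0], [0, 0, 0], [0, 0, 0], [0, 0, 0]], grip=[15, 15, 15, 15, 15])

```text
time: 4.88
eef_pos: [0.516, -0.1743, 0.0703]
tcp_rot: [0.998, 0.065, -0.002, -0.002]
contact_force: [0.3, -0.2, -3.2]
opening: 0.267
```

Request:
send_rows(translation=[[0, 0, -0.6], [0, 0, -0.8], [0, 0, -0.8], [0, 0, -0.6], [0, 0, -0.4]], rotation=[[0, 0, 0], [0, 0, 0], [0, 0, 0], [0, 0, 0], [0, 0, 0]], grip=[15, 15, 15, 15, 15])

```text
time: 5.5
eef_pos: [0.5181, -0.1757, 0.1696]
tcp_rot: [0.998, 0.066, 0.0, 0.0]
contact_force: [0.4, 0.7, -4.1]
opening: 0.263
```

Request:
send_rows(translation=[[0, 0, 0], [0, 0, 0], [0, 0, 0], [0, 0, 0], [0, 0, 0]], rotation=[[0, 0, 0], [0, 0, -0.4], [0, 0, -0.8], [0, 0, -1], [0, 0, -1]], grip=[15, 15, 15, 15, 15])

```text
time: 6.12
eef_pos: [0.5173, -0.1756, 0.1668]
tcp_rot: [0.979, 0.206, -0.001, -0.001]
contact_force: [-0.5, 0.2, -2.6]
opening: 0.264
```

Run:
```python
from plant import ctrl,eyes
from h import *
np.set_printoptions(precision=4,suppress=True)
s=ctrl.get_state();print(s["time"],s["eef_pos"],s["qpos"],s["contact_force"],s["wrist_torque"],s["opening"])
```

```text
6.125 [ 0.5173 -0.1756  0.1668] [-0.5131  0.0685  1.9496  0.0001  1.1264  0.6426] [-0.4565  0.2073 -2.644 ] [ 0.0703 -0.0496 -0.0273] 0.26350959773715543
```

Request:
send_rows(translation=[[0, 0, 0], [0, 0, 0], [0, 0, 0], [0, 0, 0], [0, 0, 0]], rotation=[[0, 0, -1], [0, 0, -1], [0, 0, -1], [0, 0, -1], [0, 0, -1]], grip=[15, 15, 15, 15, 15])

```text
time: 6.75
eef_pos: [0.5173, -0.1756, 0.1668]
tcp_rot: [0.911, 0.413, -0.001, -0.001]
contact_force: [0.1, -0.1, -4.0]
opening: 0.266
```

Request:
send_rows(translation=[[0, 0, 0], [0, 0, 0], [0, 0, 0], [0, 0, 0], [0, 0, 0]], rotation=[[0, 0, -1], [0, 0, -1], [0, 0, -1], [0, 0, -1], [0, 0, -1]], grip=[15, 15, 15, 15, 15])

```text
time: 7.38
eef_pos: [0.5173, -0.1756, 0.1668]
tcp_rot: [0.8, 0.6, -0.001, -0.001]
contact_force: [-0.2, -0.7, -3.8]
opening: 0.261
```

Request:
send_rows(translation=[[0, 0, 0], [0, 0, 0], [0, 0, 0], [0, 0, 0], [0, 0, 0]], rotation=[[0, 0, -1], [0, 0, -1], [0, 0, -1], [0, 0, -1], [0, 0, -1]], grip=[15, 15, 15, 15, 15])

```text
time: 8.0
eef_pos: [0.5172, -0.1756, 0.1668]
tcp_rot: [0.651, 0.759, -0.0, -0.002]
contact_force: [0.4, 0.1, -2.8]
opening: 0.269
```

Request:
send_rows(translation=[[0, 0, 0], [0, 0, 0], [0, 0, 0], [0, 0, 0], [0, 0, 0]], rotation=[[0, 0, -1], [0, 0, -1], [0, 0, -1], [0, 0, -1], [0, 0, -1]], grip=[15, 15, 15, 15, 15])

```text
time: 8.62
eef_pos: [0.5172, -0.1756, 0.1667]
tcp_rot: [0.471, 0.882, 0.0, -0.002]
contact_force: [-1.4, -0.2, -3.2]
opening: 0.267
```

Request:
send_rows(translation=[[0, 0, 0], [0, 0, 0], [0, 0, 0], [0, 0, 0], [0, 0, 0]], rotation=[[0, 0, -1], [0, 0, -1], [0, 0, -1], [0, 0, -1], [0, 0, -1]], grip=[15, 15, 15, 15, 15])

```text
time: 9.25
eef_pos: [0.5172, -0.1756, 0.1668]
tcp_rot: [0.269, 0.963, 0.0, -0.002]
contact_force: [-0.7, 0.1, -3.5]
opening: 0.264
```

Request:
send_rows(translation=[[0, 0, 0], [0, 0, 0], [0, 0, 0], [0, 0, 0], [0, 0, 0]], rotation=[[0, 0, -1], [0, 0, -1], [0, 0, -1], [0, 0, -1], [0, 0, -1]], grip=[15, 15, 15, 15, 15])

```text
time: 9.88
eef_pos: [0.5172, -0.1756, 0.1668]
tcp_rot: [0.054, 0.999, 0.001, -0.001]
contact_force: [-0.7, -0.4, -3.9]
opening: 0.261
```

Request:
send_rows(translation=[[0, 0, 0], [0, 0, 0], [0, 0, 0], [0, 0, 0], [0, 0, 0]], rotation=[[0, 0, -1], [0, 0, -1], [0, 0, -0.6], [0, 0, -0.2], [0, 0, 0]], grip=[15, 15, 15, 15, 15])

```text
time: 10.5
eef_pos: [0.5176, -0.1758, 0.1676]
tcp_rot: [-0.066, 0.998, 0.0, -0.001]
contact_force: [0.5, -0.2, -4.2]
opening: 0.269
```

Run:
```python
from plant import ctrl,eyes
from h import *
np.set_printoptions(precision=4,suppress=True)
c=eyes.read_camera("wrist");cv2.imwrite("pics/w3.png",c["image"])
d=eyes.read_camera("side")["image"][60:230,240:440];e=eyes.read_camera("scene")["image"][120:290,170:330]
o=np.zeros((510,1080,3),np.uint8);o[:,:600]=cv2.resize(d,(600,510));o[:,600:]=cv2.resize(e,(480,510));cv2.imwrite("pics/s3.png",cv2.resize(o,(800,378)))
s=ctrl.get_state();print(s["time"],s["eef_pos"],s["qpos"],s["contact_force"],s["wrist_torque"],s["opening"])
M=R.from_quat(s["tcp_rot"]).as_matrix();print(M,np.degrees(np.arctan2(-M[1,0],-M[0,0])))
```

```text
10.65 [ 0.5179 -0.176   0.1681] [-0.5131  0.0673  1.9483 -0.      1.1265 -2.2154] [-0.3201 -1.163  -4.1357] [0.0131 0.0397 0.0144] 0.2650960698705641
[[-0.9914 -0.1312 -0.0005]
 [-0.1312  0.9914  0.0002]
 [ 0.0004  0.0003 -1.    ]] 7.539348089645842
```

View pics/s3.png

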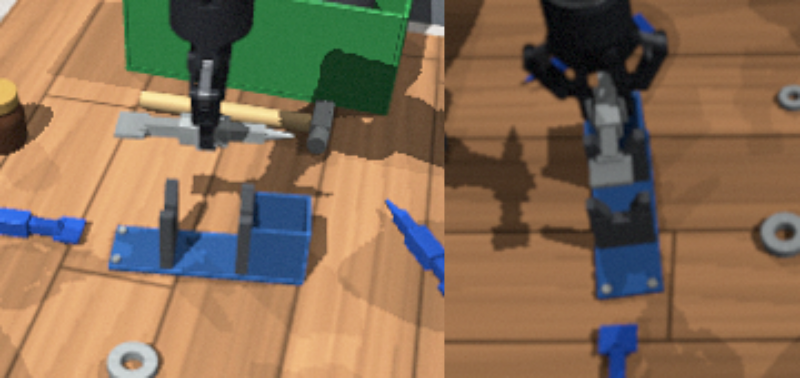

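View pics/w3.png

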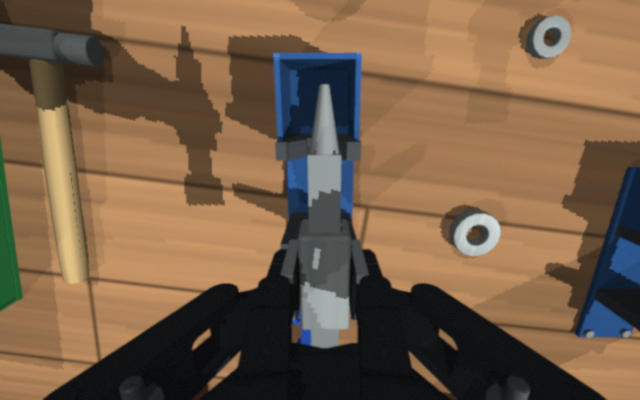

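The side view shows the scraper turned, blade to the front at (117,126) and point to the rear at (293,135), clear above the rest. The wrist view has the tip at (324,85) and the box rear corners at (275,54) and (361,54).

Run:
```python
from plant import ctrl,eyes
from h import *
np.set_printoptions(precision=4,suppress=True)
s=ctrl.get_state();w=eyes.read_camera("wrist");a=eyes.read_camera("scene");b=eyes.read_camera("side");T=wristT(s,w)
tip,e=tri(ray(w,(324,85),T),ray(b,(371.9,120.8)));bl,e2=tri(ray(a,(245.4,204)),ray(b,(292.7,117)))
print("tip",tip,e,"blade",bl,e2,(tip+bl)/2,np.linalg.norm(tip-bl))
for z in(.18,.184,.188):print(plane(w,(324,85),z,T))
r=(plane(w,(275,54),.075,T)+plane(w,(361,54),.075,T))/2;u=np.array([np.cos(np.radians(7.6)),np.sin(np.radians(7.6)),0])
print("rear",r,"origin from rear",r+.110*u)
n=np.array([-u[1],u[0],0]);print("lateral tip/rear/tcp",tip@n,r@n,s["eef_pos"]@n,"long tip,tcp",tip@u,s["eef_pos"]@u)
# notch posts rear in wrist: front post inner edges via grip plane
```

```text
tip [ 0.4326 -0.1861  0.1826] 0.0022687795234936393 blade [ 0.6064 -0.1631  0.1768] 0.0031339934454278746 [ 0.5195 -0.1746  0.1797] 0.17534550778773744
[ 0.4336 -0.186   0.18  ]
[ 0.4338 -0.186   0.184 ]
[ 0.4341 -0.186   0.188 ]
rear [ 0.4062 -0.194   0.075 ] origin from rear [ 0.5152 -0.1794  0.075 ]
lateral tip/rear/tcp -0.24172916680766132 -0.2459818428879718 -0.2429226705782378 long tip,tcp 0.4042085890094827 0.49007931796915266
```

The estimates agree within about 2 mm: the scraper's centre is about 2–3 mm too far forward (±10 mm is allowed) and the lateral error is within the notch play. I shift it back slightly and lower.

Request:
send_rows(translation=[[0.08, -0.02, 0.4], [0, 0, 0.8], [0, 0, 0.8], [0, 0, 0.7], [0, 0, 0]], rotation=[[0, 0, 0], [0, 0, 0], [0, 0, 0], [0, 0, 0], [0, 0, 0]], grip=[15, 15, 15, 15, 15])

```text
time: 11.42
eef_pos: [0.5136, -0.1759, 0.0845]
tcp_rot: [-0.066, 0.998, 0.002, -0.003]
contact_force: [-0.1, -0.3, -3.2]
opening: 0.265
```

Run:
```python
from plant import ctrl,eyes
from h import *
np.set_printoptions(precision=4,suppress=True)
d=eyes.read_camera("side")["image"][100:220,260:410];e=eyes.read_camera("scene")["image"][140:260,200:300]
cv2.imwrite("pics/s4.png",np.hstack([cv2.resize(x,None,fx=3.2,fy=3.2,interpolation=cv2.INTER_CUBIC) for x in(d,e)]))
s=ctrl.get_state();print(s["time"],s["eef_pos"],s["contact_force"],s["wrist_torque"])
u=np.array([.9912,.1323,0]);n=np.array([-.1323,.9912,0]);print(s["eef_pos"]@u,s["eef_pos"]@n)
```

```text
11.525 [ 0.5157 -0.177   0.0874] [ 0.33    0.3325 -3.3691] [-0.0556  0.0271 -0.01  ]
0.48778412166792573 -0.2436868188350182
```

View pics/s4.png

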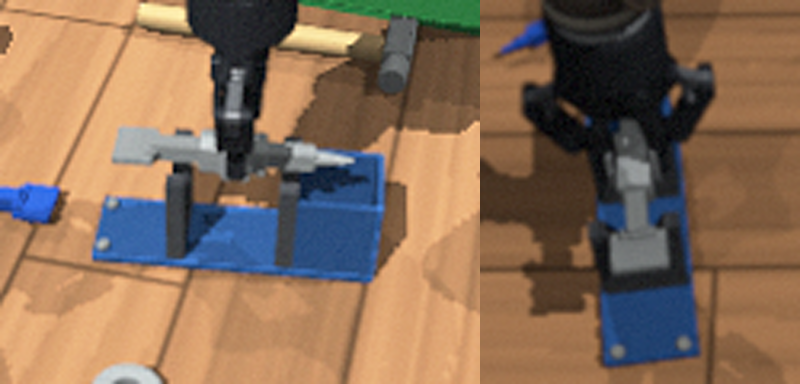

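It is aligned over the notches, with the blade forward and the point over the guard box. I lower it gently.

Request:
send_rows(translation=[[0, 0, 0.3], [0, 0, 0.3], [0, 0, 0.25], [0, 0, 0.2], [0, 0, 0]], rotation=[[0, 0, 0], [0, 0, 0], [0, 0, 0], [0, 0, 0], [0, 0, 0]], grip=[15, 15, 15, 15, 15])

```text
time: 12.15
eef_pos: [0.5161, -0.1776, 0.0556]
tcp_rot: [-0.066, 0.998, -0.001, 0.001]
contact_force: [2.3, -3.4, -5.0]
opening: 0.265
```

Request:
send_rows(translation=[[0, 0, 0.1], [0, 0, 0], [0, 0, 0], [0, 0, 0]], rotation=[[0, 0, 0], [0, 0, 0], [0, 0, 0], [0, 0, 0]], grip=[15, 15, 15, 15])

```text
time: 12.65
eef_pos: [0.5162, -0.1776, 0.0529]
tcp_rot: [-0.066, 0.998, -0.001, 0.001]
contact_force: [1.6, -5.1, -4.8]
opening: 0.266
```

Request:
send_rows(translation=[[0, -0.04, 0.05], [0, 0, 0.07], [0, 0, 0], [0, 0, 0]], rotation=[[0, 0, 0], [0, 0, 0], [0, 0, 0], [0, 0, 0]], grip=[15, 15, 15, 15])

```text
time: 13.15
eef_pos: [0.5156, -0.1778, 0.0495]
tcp_rot: [-0.066, 0.998, 0.0, -0.0]
contact_force: [-3.1, 0.4, 2.5]
opening: 0.267
```

Request:
send_rows(translation=[[0, 0, 0.04], [0, 0, 0], [0, 0, 0]], rotation=[[0, 0, 0], [0, 0, 0], [0, 0, 0]], grip=[15, 15, 15])

```text
time: 13.52
eef_pos: [0.5156, -0.1778, 0.0495]
tcp_rot: [-0.066, 0.998, 0.001, -0.001]
contact_force: [-5.3, 2.3, 9.9]
opening: 0.264
```

Seated: the force rose to about 10 N with no further descent, at the same height as the original grasp. I release.

Request:
send_rows(translation=[[0, 0, -0.03], [0, 0, 0], [0, 0, 0], [0, 0, 0], [0, 0, 0]], rotation=[[0, 0, 0], [0, 0, 0], [0, 0, 0], [0, 0, 0], [0, 0, 0]], grip=[15, 30, 50, 75, 85])

```text
time: 14.15
eef_pos: [0.516, -0.1781, 0.0488]
tcp_rot: [-0.066, 0.998, 0.0, 0.0]
contact_force: [-0.1, 0.6, 0.2]
opening: 0.966
```

Request:
send_rows(translation=[[0, 0, 0], [0, 0, 0], [0, 0, -0.3], [0, 0, -0.6], [0, 0, -0.8]], rotation=[[0, 0, 0], [0, 0, 0], [0, 0, 0], [0, 0, 0], [0, 0, 0]], grip=[85, 85, 85, 85, 85])

```text
time: 14.78
eef_pos: [0.5159, -0.1781, 0.1013]
tcp_rot: [-0.066, 0.998, -0.0, 0.0]
contact_force: [1.9, -0.7, -0.5]
opening: 0.996
```

Request:
send_rows(translation=[[0, 0, -1], [0, 0, -1], [0.6, 0, -1], [0.8, 0, -0.5], [0, 0, 0]], rotation=[[0, 0, 0], [0, 0, 0], [0, 0, 0], [0, 0, 0], [0, 0, 0]], grip=[85, 85, 85, 85, 85])

```text
time: 15.4
eef_pos: [0.4746, -0.1843, 0.208]
tcp_rot: [-0.065, 0.998, -0.002, 0.002]
contact_force: [0.3, -0.4, -0.2]
opening: 0.996
```

Run:
```python
from plant import ctrl,eyes
from h import *
d=eyes.read_camera("side")["image"][120:210,270:395];e=eyes.read_camera("scene")["image"][150:260,215:285];w=eyes.read_camera("wrist")["image"]
cv2.imwrite("pics/w5.png",w)
d=cv2.resize(d,None,fx=3.8,fy=3.8,interpolation=cv2.INTER_CUBIC);e=cv2.resize(e,None,fx=4.5,fy=4.5,interpolation=cv2.INTER_CUBIC)
w=cv2.resize(w,(320,200));print(d.shape,e.shape)
o=np.zeros((550,800,3),np.uint8);o[:e.shape[0],:e.shape[1]]=e;o[:d.shape[0],320:320+d.shape[1]]=d;o[345:545,320:640]=w;cv2.imwrite("pics/s5.png",o)
s=ctrl.get_state();print(s["time"],s["eef_pos"],s["contact_force"],s["opening"])
```

```text
(342, 475, 3) (495, 315, 3)
15.55 [ 0.47447366 -0.18347387  0.20487292] [ 0.03611332 -0.03065932 -0.47564075] 0.9970599887960143
```

View pics/s5.png

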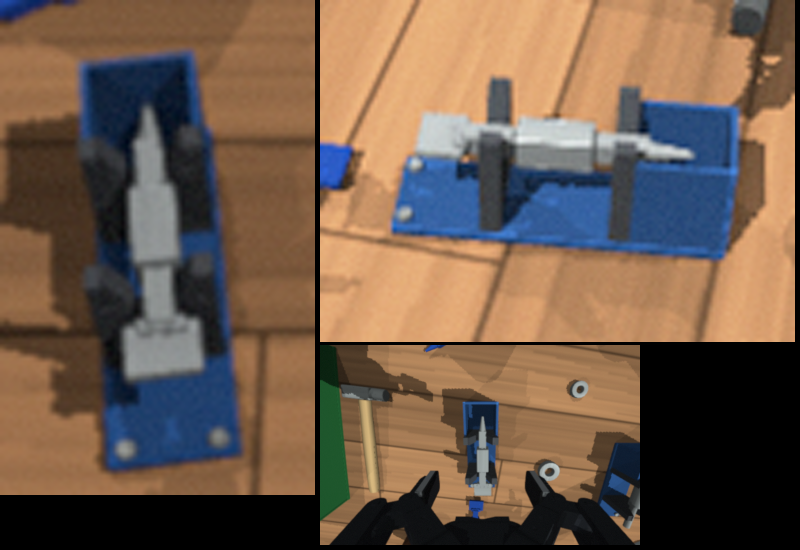

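The views show the blade out of the open front at (163,350), the point in the guard box at (148,110), and both shanks in the notches. A last numeric check for level and position, also for the punch, then hand in.

Run:
```python
from plant import ctrl,eyes,ticket
from h import *
np.set_printoptions(precision=4,suppress=True)
a=eyes.read_camera("scene");b=eyes.read_camera("side")
tip,e=tri(ray(a,(247.9,173.3)),ray(b,(367.9,161)));bl,f=tri(ray(a,(251.7,233)),ray(b,(295.8,156)))
m=(tip+bl)/2;print(tip,bl,e,f,np.linalg.norm(tip-bl),m,m[:2]@[.9912,.1323])
o=cv2.imread("pics/scene0.png");print("punch diff",cv2.absdiff(o,a["image"])[170:275,375:435].mean())
ok=abs(tip[2]-bl[2])<.006 and abs(m[:2]@[.9912,.1323]-.4885)<.007
print(ok)
if ok: print(ticket.sign_off())
```

```text
[ 0.4302 -0.1866  0.0632] [ 0.6041 -0.1639  0.0614] 0.0021760472955348288 0.001867432511696622 0.17537733212650616 [ 0.5171 -0.1752  0.0623] 0.48938513760091273
punch diff 8.465767195767196
True
the job is handed in; nothing more can be done
None
```

The scraper is turned end for end and lies back in its own rest, with the blade out of the open front and the point inside the guard box. I handed the job in at about 16 s of the 42 s allowed.

I gripped it by the centre block, lifted it clear, turned it 180° and lowered it until the notches took the load at about 10 N. I then released it and moved the gripper up and away.

**Seating:** the tip is at z = 63 mm and the blade end at 61 mm, so it is level within measuring error. The centre is 62 mm high and about 1 mm from the rest's middle along x, where ±10 mm is allowed. The measured length is 175 mm against the true 176 mm.

**Forces:** the highest force I read was about 12 N. After release the reading was near zero, so the gripper was touching nothing.

**Disagreements:**
- The wrist camera's two sideways estimates of the rest differed by about 4 mm before and after the turn. I used roughly their mean, and a 5 N side force on the way down led me to shift about 1 mm more.
- The crude before/after picture difference over the punch was 8.5 grey levels. I did not trace the cause, though it may be image noise or arm shadow. I did not measure the punch's position again, but the arm never came near it.

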